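Let the pressure off the cement pot and take off its filler cap

TASK

The cement pressure pot has to be opened for a refill: first let the pressure off by turning the black regulator knob until the gauge pointer stands on the green zero line, never taking the cap off before that. Then unscrew the blue filler cap - nobody remembers whether its thread is left-hand or right-hand, so try it one way and, if it does not give, the other - and lift it straight off without dropping it. Finish with the cap still held in the gripper, well clear above its neck, the gauge still on zero, and the tools on the bench left where they are.

Things in the scene. Friction and masses are not known exactly. Their poses are not given: they have to be found in the camera images.
- cement_pot: Fixed cement pressure pot on a grey 170 x 290 mm base plate: at the left a steel pot (131 mm across; top of its domed lid 134 mm above the bench) with the blue filler cap, at the right the regulator with the black knob, in front between them the gauge. Origin: centre of the plate's underside. x away from the gauge side, y left, z up. Neck axis at (0, 75) mm, knob axis at (0, -85) mm.
- filler_cap: The blue cap; origin at the centre of its underside. Two lugs in its skirt run in the neck's quick thread, whose hand is unknown and varies. The wrong way it meets a stop after 0.07 rad (under 0.2 rad however hard it is twisted). The right way it turns easily, rising 4.5 mm in the first 1.05 rad, can be lifted off once turned 1.3 to 2.4 rad from the start (about a quarter turn), and stays where it is let go in between.
- cap_center (a point): Centre of the blue ribbed filler cap, half-way up, 168 mm above the bench at the start. Round, 54 mm diameter, 40 mm tall, loose, about 200 g. Its skirt ends 14 mm above the lid. A white dash on its top points along the cap's own -x (at the start to the red dash on the lid, the pot's -x); its orientation shows how far it has turned about z.
- neck_mouth (a point): Centre of the filler neck's mouth, 173 mm above the bench, z up along the neck's axis. The fixed brass neck is 30 mm in diameter (42 mm over its threads). While the cap is screwed home, the cap's centre lies on the axis 5 mm below this point and its skirt reaches 25 mm below it.
- knob_grip (a point): Point to grip the black regulator knob: on its vertical axis, 194 mm above the bench. The knob is round, fluted, 41 mm diameter, 37 mm tall (172 to 209 mm above the bench), with a yellow disc and a white dash on top. The black bonnet under it is 60 mm across and ends 169 mm above the bench.
- gauge_face (a point): Centre of the gauge's round face, 68 mm diameter, 108 mm above the bench, its normal leaning 0.75 rad from vertical towards the pot's -x. White dial, black pointer, black ticks every 0.3 rad, red band at the high end; the thick green zero line is at the dial's left (9 o'clock, pot's +y). Clockwise from it is pressure, anticlockwise vacuum.
- regulator_knob (a joint): Angle of the regulator knob, rad: grows clockwise seen from above (more pressure); the gauge reads zero at 0. Range -0.35 to 2.0, at the start 0.5 to 1.3. It is stiff (0.06 N m) and stays where it is left.
- gauge_pointer (a joint): Angle of the gauge's pointer from the green zero line, rad, positive = pressure (clockwise). It follows the knob at 1.5 times the knob's angle: turn the knob anticlockwise to bring it down; past zero it goes negative.
- tack_tin: Round open tin of tacks, 68 mm diameter, 24 mm tall; a bystander, near the front edge. Origin: centre of its underside. Leave it alone.
- wax_block: Yellow-brown block of wax, 34 x 52 x 20 mm; a bystander, in front of the open tool box. Origin: centre of its underside. Leave it alone.
- hammer: Cobbler's hammer lying down, 213 mm long, 33 mm tall; a bystander, left of the pot. Origin: centre of its underside. Leave it alone.
- brush_2: Flat glue brush lying down, 230 mm long, 10 mm tall; a bystander, at the right near the front edge. Origin: centre of its underside. Leave it alone.
- pincers: Lasting pincers with red grips lying down, 136 mm long, 13 mm tall; a bystander, behind the pot. Origin: centre of its underside. Leave it alone.
Mind the look-alikes: they are no part of the job. Of the things like the filler_cap, leave any that is turquoise; of the rest the smaller one is meant.

How it is judged (in metres and radians):
On the way, in this order (a step that is already met when the one before it is completed fails the run):
1. the gauge pointer stands on the green zero line (within 0.15 rad) while the cap is still on its neck (value of joint gauge_pointer between -0.15 and 0.15 rad and z of cap_center in the frame of neck_mouth below 0.003 m), for 0.3 s.
2. the filler cap is off its neck, held by the fingers, its centre over 30 mm above the neck's mouth (value of joint gauge_pointer between -0.15 and 0.15 rad and contact force between the fingers and filler_cap above 2 N and contact force between filler_cap and cement_pot below 0.2 N and z of cap_center in the frame of neck_mouth above 0.03 m), for 0.2 s.
At the end, for the whole second after the job is handed in: The gripper holds the cap still above the neck: cap centre at least 50 mm above the neck's mouth (skirt 30 mm clear of it) and within 100 mm of its axis, finger force over 2 N, cap not touching the pot; the gauge pointer is within 0.15 rad of zero (value of joint gauge_pointer between -0.15 and 0.15 rad and contact force between the fingers and filler_cap above 2 N and contact force between filler_cap and cement_pot below 0.2 N and z of cap_center in the frame of neck_mouth above 0.05 m and horizontal distance between cap_center and neck_mouth below 0.1 m and linear speed of filler_cap below 0.03 m/s); the arm keeps its last pose, push and grip.
It fails at once if the cap is taken off (raised over 8 mm) while the gauge is off zero by more than 0.2 rad (z of cap_center in the frame of neck_mouth above 0.003 m and (value of joint gauge_pointer above 0.2 rad or value of joint gauge_pointer below -0.2 rad)).
It fails at once if the cap is dropped (its centre falls more than 40 mm below the neck's mouth) (z of cap_center in the frame of neck_mouth below -0.04 m).
It fails at once if a tool on the bench is pushed more than 30 mm (distance of any of tack_tin, wax_block, hammer, brush_2, pincers from where it was at the start of the episode above 0.03 m).
It also fails if it takes over 64 s, if anything falls off the work surface, if the arm or the gripper's body presses on something with over 40 N, if the wrist force passes 120 N, or if a joint passes its speed limit or range.

ROBOT

A 6-joint arm with a two-finger parallel gripper is mounted at the origin on a cart in front of the work surface, level with it; the furniture and walls round the work are solid. World frame = base frame: x ahead of the robot, y to its left, z up, the work surface at z = 0. Lengths are in m, angles in degrees, forces in N, time in s.
With the tool pointing down it reaches from about 0.325 to 0.925 m from the base axis. Payload 3.1 kg.
Tool frame: the origin (TCP) lies on the mounting face of the last link; the fingertips stand 173 mm ahead of it and the grasp point (between the pads) lies 155 mm ahead of it; z points along the fingers, y is the direction in which the jaws open and shut (so a half turn about z gives the same grasp; the last joint's range is limited). The gripper opens to 85 mm and grips with 20 to 120 N. Pads are 22 mm wide; open, the fingers measure 114 mm over their backs; the gripper's body (76 mm by 85 mm) begins 54 mm behind the grasp point. The pads swing forward as they close: fully open they stand 13 mm farther back than shut.
Start: joints at [-6.429, 12.427, 92.441, -0, 75.132, -6.429], TCP at [0.625, 0, 0.405] pointing down, gripper open.
Joint ranges: [-157.48, 157.48], [-44.54, 120.13], [17.64, 146.25], [-64.5, 244.5], [7.68, 150.69], [-147.95, 147.95]. Speed limits (degrees/s): [159.86, 159.86, 180, 180, 180, 180].

INTERFACE

Orientations are given as a 3x3 rotation matrix whose columns are the frame's x, y, z axes.
In Python, from cell import r gives the robot as it stands. Calls block until the motion is done:
- r.move_ptp(position, orientation): joint-space move of the TCP to a pose.
- r.move_l(position, ori=None, vel=0.15, force_limit=None): straight line of the TCP; ori=None keeps the orientation; vel is the mean speed in m/s. With force_limit (N) it stops when the force on the tool has changed by that much, and returns True; else False.
- r.goto_joints(angles): joint-space move.
- r.move_gripper(opening, strength=None): finger opening in m; strength is the grip in N (None keeps the last); returns when the fingers have stopped.
- r.sleep(seconds).
- r.ik(position, orientation): joint angles nearest the present ones, or None.
- r.state(): the state.
- r.grab_frame(name): name is "scene" or "side" or "wrist"; returns the picture (420x560x3 uint8, red, green, blue); there is no depth.
- r.camera_model(name): a dict with "camera_matrix" (3x3 intrinsics, pixels), "R" (3x3) and "t" (3): a world point X has camera coordinates R X + t. Camera axes: x right, y down, z forward; pixel columns grow to the right and rows downward; lengths in m; the calibration is good to about 2 mm. A picture is of the moment at which its call begins: read the wrist's pose just before it. camera_model takes no time and is no camera call; for the wrist camera it gives the pose at the moment of the call.
A pose or a line that the arm cannot do raises r.IKError and nothing moves.
- r.finish_job(): hands the job in, once; it reports no verdict.
The state is a dict: "time": time; "qpos": joint angles; "joint_vel": joint speeds; "joint_efforts": joint torques, N m; "tool_pos": TCP position; "ee_rot": TCP orientation; "force": force on the tool from outside, world axes, zero at the start; "ft_torque": the same for the moment, N m; "grip_width": finger opening in m.
Only numpy, scipy, OpenCV 4.12 (cv2) and the standard library are available. Lean on these libraries where they do the work, as an engineer would, in place of code of your own. Each camera call takes 0.05 s, during which the arm holds its last target. There are 200 camera calls.

## Working session

There is one attempt and no reset: what is moved stays moved. The work goes in short steps, each a Python script; the robot and the scene stay as the last script left them, time stands still between calls to the robot, and variables do not carry over. Pictures are saved under pics/ and viewed, about 8 in all and at most 12, crops included, and the job is handed in when it is done.

```bash
mkdir -p pics; ls; python3 - <<'E'
from cell import r
import cv2,numpy as np
for n in("scene","side"):
    cv2.imwrite(f"pics/{n}0.png",r.grab_frame(n)[:,:,::-1])
    m=r.camera_model(n);print(n,np.round(m["camera_matrix"],1).tolist(),(-m["R"].T@m["t"]).round(3),m["R"].round(3).tolist())
print(r.state()["time"])
E
```

```text
pics
scene [[411.4, 0.0, 274.1], [0.0, 411.4, 207.0], [0.0, 0.0, 1.0]] [-0.498  0.398  0.755] [[-0.481, -0.877, 0.012], [-0.396, 0.205, -0.895], [0.782, -0.435, -0.445]]
side [[500.0, 0.0, 277.5], [0.0, 500.0, 210.4], [0.0, 0.0, 1.0]] [0.296 0.796 1.113] [[-0.967, -0.253, -0.022], [-0.157, 0.664, -0.731], [0.2, -0.704, -0.682]]
0.1
```

View pics/scene0.png

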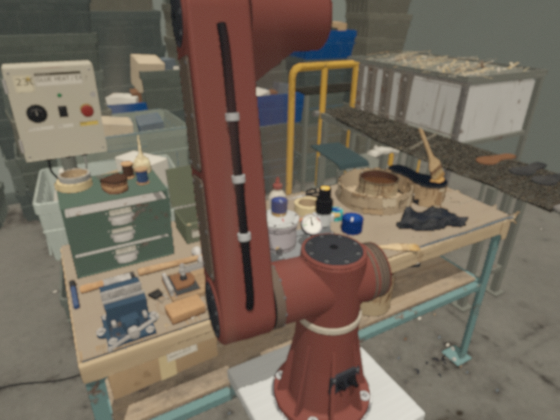

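View pics/side0.png

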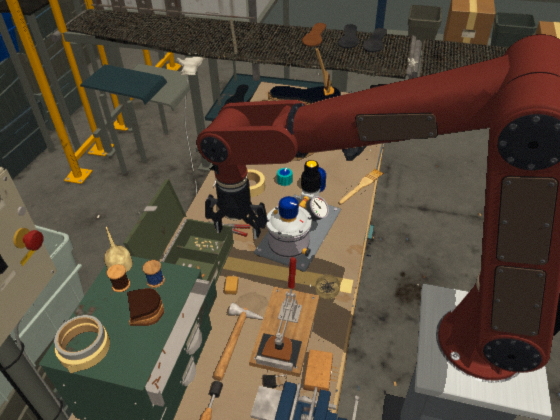

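The side view shows the pot's blue cap at about (289,205), the knob's yellow disc at (311,164), a turquoise look-alike at (285,177) and a larger blue look-alike near (320,183). I'll back-project the cap and the knob.

```bash
cat > h.py <<'E'
import numpy as np,cv2
def ray(m,uv,z):
    K,R,t=m["camera_matrix"],m["R"],np.asarray(m["t"]); c=-R.T@t
    d=R.T@np.linalg.solve(K,[uv[0],uv[1],1]); return c+d*(z-c[2])/d[2]
def proj(m,X):
    p=m["camera_matrix"]@(m["R"]@np.asarray(X)+m["t"]); return p[:2]/p[2]
E
python3 - <<'E'
from h import *; from cell import r
im=cv2.imread("pics/side0.png"); m=r.camera_model("side")
h=cv2.cvtColor(im,cv2.COLOR_BGR2HSV)
yel=cv2.inRange(h,(22,150,120),(35,255,255)); 
n,l,s,c=cv2.connectedComponentsWithStats(yel)
for i in range(1,n):
    if s[i,4]>12 and 250<c[i][0]<360 and 140<c[i][1]<260: print("yel",s[i],c[i],ray(m,c[i],.209))
b=cv2.inRange(h,(105,130,50),(128,255,255)); n,l,s,c=cv2.connectedComponentsWithStats(b)
for i in range(1,n):
    if s[i,4]>12 and 250<c[i][0]<360 and 140<c[i][1]<260: print("blue",s[i],c[i],ray(m,c[i],.175))
cv2.imwrite("pics/c1.png",cv2.resize(im[140:280,210:390],None,fx=4.4,fy=4.2,interpolation=cv2.INTER_CUBIC))
E
```

```text
yel [307 161   9   6  42] [311.14285714 163.23809524] [ 0.51570285 -0.35792519  0.209     ]
blue [318 167   8  24 107] [321.85046729 177.52336449] [ 0.47910149 -0.34102415  0.175     ]
blue [280 169   9   6  37] [284.02702703 171.86486486] [ 0.59445138 -0.34173287  0.175     ]
blue [279 197  19  22 311] [288.49196141 206.67845659] [ 0.54480029 -0.19477575  0.175     ]
```

View pics/c1.png

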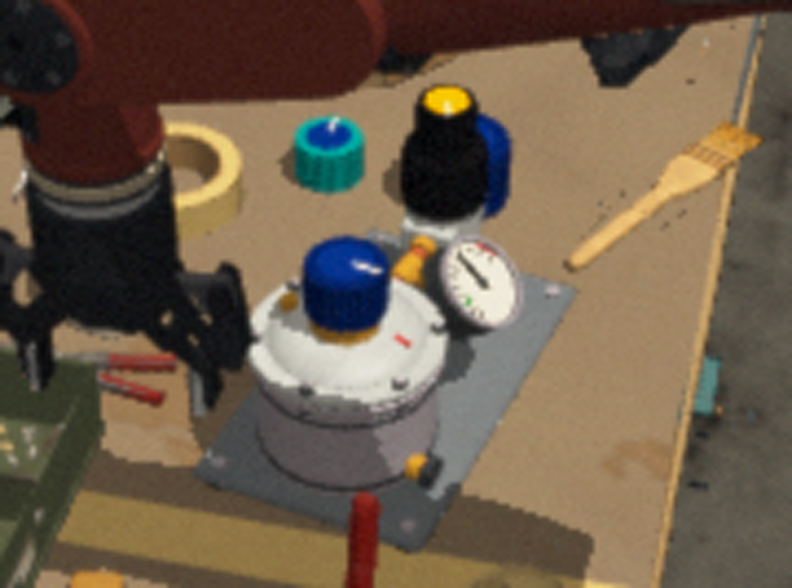

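The cap is at about (0.545,-0.195) and the knob at (0.516,-0.358), so the pot is yawed about -10°. Next I'll take a close view with the wrist camera.

```bash
cat >> h.py <<'E'
def down(yaw):  # tool pointing down, jaw axis y at yaw+90.. (deg)
    c,s=np.cos(np.radians(yaw)),np.sin(np.radians(yaw))
    return np.array([[c,s,0],[s,-c,0],[0,0,-1.]])
E
python3 - <<'E'
from h import *; from cell import r
s=r.state();print(s["ee_rot"].round(2) if hasattr(s["ee_rot"],"round") else s["ee_rot"])
m=r.camera_model("wrist");R=np.array(s["ee_rot"]);c=-m["R"].T@m["t"]
print("cam in tool",(R.T@(c-s["tool_pos"])).round(3),(R.T@m["R"].T).round(2).tolist(),m["camera_matrix"][0,0])
r.move_ptp([0.47,-0.27,0.47],down(-10))
print(np.round(r.state()["qpos"],1),r.state()["time"])
m=r.camera_model("wrist");im=r.grab_frame("wrist")[:,:,::-1]
cv2.imwrite("pics/w1.png",im);np.savez("w1.npz",**m)
for X in([.545,-.195,.188],[.516,-.358,.209]):print(proj(m,X).round(1))
cv2.imwrite("pics/w1v.png",cv2.resize(im,(800,600),interpolation=cv2.INTER_CUBIC))
E
```

```text
[[ 0.  1. -0.]
 [ 1. -0.  0.]
 [ 0. -0. -1.]]
cam in tool [ 0.072 -0.001  0.03 ] [[-0.0, -0.96, -0.28], [1.0, -0.0, -0.0], [0.0, -0.28, 0.96]] 337.04836059493863
[-37.3  -0.5  99.5   0.   81.   62.7] 1.3083
[158.5 128.3]
[396.9 129.8]
```

View pics/w1v.png

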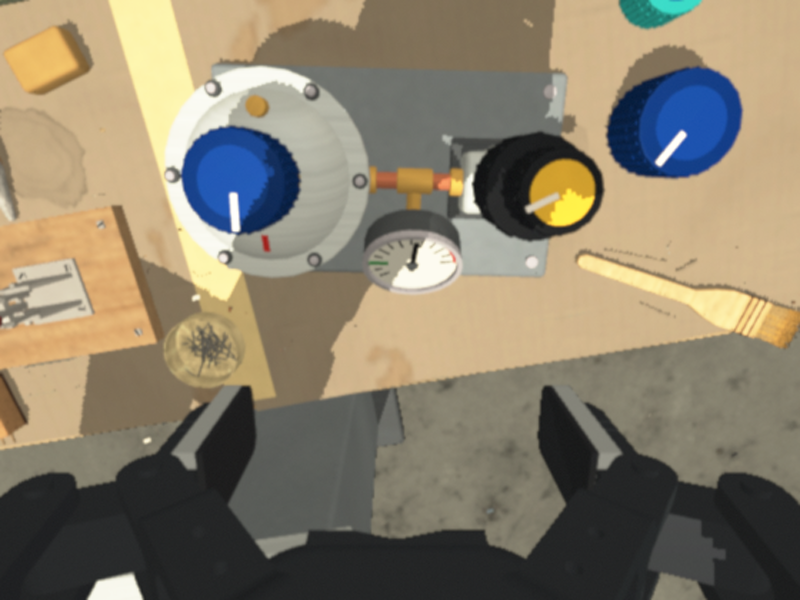

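The wrist view shows the cap's top at (238,178), the knob's yellow disc at (563,192), and the gauge at (413,262) with its pointer near 12 o'clock. I'll fit the cap and knob positions and rectify the dial.

```bash
cat >> h.py <<'E'
from scipy.optimize import minimize
def mask(im,lo,hi): return cv2.inRange(cv2.cvtColor(im,cv2.COLOR_BGR2HSV),lo,hi)
def comp(mk,uv):
    n,l,s,c=cv2.connectedComponentsWithStats(mk); i=1+np.argmin([np.hypot(*(c[k]-uv))+(1e3 if s[k,4]<60 else 0) for k in range(1,n)])
    return (l==i).astype(np.uint8)
A=np.linspace(0,2*np.pi,60)
def sil(m,x,y,rad,z0,z1):
    P=np.array([proj(m,[x+rad*np.cos(a),y+rad*np.sin(a),z]) for z in(z0,z1) for a in A])
    k=np.zeros((1680,2240),np.uint8);cv2.fillConvexPoly(k,cv2.convexHull((P*4).astype(np.int32)),1);return k
def fit(m,mk,p0,rad,z0,z1):
    M=cv2.resize(mk,(2240,1680),interpolation=cv2.INTER_NEAREST)
    f=lambda p:1-(lambda k:(k&M).sum()/(k|M).sum())(sil(m,p[0],p[1],rad,z0,z1))
    o=minimize(f,p0,method="Nelder-Mead",options=dict(initial_simplex=[p0,np.add(p0,[.006,0]),np.add(p0,[0,.006])],xatol=2e-4))
    return o.x,1-o.fun
def dial(m,im,cap,knob,uv=None,S=400):
    """rectified dial: up = dial's 12 o'clock, left = zero line"""
    y=np.append(np.subtract(cap,knob),0)[:3];y/=np.linalg.norm(y);x=np.array([y[1],-y[0],0]);z=np.array([0,0,1.])
    up=np.cos(.75)*x+np.sin(.75)*z
    C=ray(m,uv,.108); h=.04
    src=np.float32([proj(m,C+a*h*y+b*h*up) for a,b in((1,1),(-1,1),(-1,-1),(1,-1))])
    return C,cv2.warpPerspective(im,cv2.getPerspectiveTransform(src,np.float32([[0,0],[S,0],[S,S],[0,S]])),(S,S),flags=cv2.INTER_CUBIC)
E
python3 - <<'E'
from h import *
im=cv2.imread("pics/w1.png");m=dict(np.load("w1.npz"))
b=comp(mask(im,(100,110,30),(128,255,255)),(168,125))
y=comp(mask(im,(18,130,110),(36,255,255)),(396,135))
cap,q=fit(m,b,[.545,-.195],.027,.148,.188)
ys,xs=np.nonzero(y);knob=ray(m,(xs.mean(),ys.mean()),.209);(cx,cy),ax,_=cv2.fitEllipse(max(cv2.findContours(y,0,1)[0],key=len))
k2=ray(m,(cx,cy),.209)
print(cap,q,knob,k2,ax,np.hypot(*(cap-k2[:2])),np.degrees(np.arctan2(*(cap-k2[:2]))))
C,d=dial(m,im,cap,k2[:2],(413/1.4286,262/1.4286))
print(C)
o=im.copy();cv2.drawContours(o,cv2.findContours(b,0,1)[0],-1,(0,255,0),1);cv2.drawContours(o,cv2.findContours(y,0,1)[0],-1,(0,0,255),1)
cv2.imwrite("pics/d1.png",np.hstack([d,cv2.resize(o[60:210,100:450],None,fx=1.14,fy=400/150)[:, :399]]))
E
```

```text
[ 0.54433043 -0.19966229] 0.8783174518070821 [ 0.51350631 -0.35611268  0.209     ] [ 0.51357308 -0.35626231  0.209     ] (43.61601257324219, 47.23843765258789) 0.15959192239374348 11.111855214769754
[ 0.4721346  -0.28150979  0.108     ]
```

View pics/d1.png

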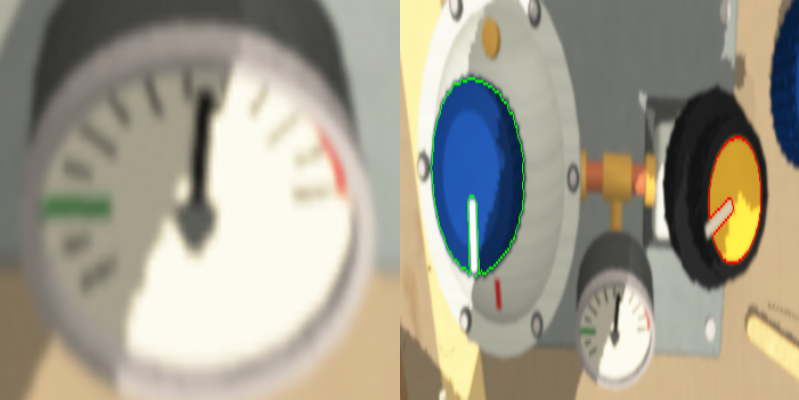

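The rectified dial shows the pivot at (195,215), the tip at (205,92) and the green line at (75,207). The pointer is about 1.55 rad above zero, so the knob needs roughly 1.03 rad anticlockwise. I'll grip it and turn.

```bash
cat > turn.py <<'E'
from h import *; from cell import r
def grip_turn(knob,yaw,deg,z=.196):
    p=[*knob,z+.155]
    r.move_ptp([p[0],p[1],.46],down(yaw))
    print("hit",r.move_l(p,vel=.12,force_limit=15))
    r.move_gripper(.03,60); s=r.state();print("w",s["grip_width"],s["force"])
    q=np.array(s["qpos"])
    for i in range(1,5): q2=q.copy();q2[5]-=deg*i/4;r.goto_joints(q2)
    s=r.state();print("after",np.round(s["qpos"],1),s["force"],s["ft_torque"],s["grip_width"])
    r.move_gripper(.085)
    r.move_l([p[0],p[1],.46],vel=.2)
def look(n,cap,knob,uv0):
    r.move_ptp([0.47,-0.27,0.47],down(-10))
    m=r.camera_model("wrist");im=r.grab_frame("wrist")[:,:,::-1].copy()
    cv2.imwrite(f"pics/{n}.png",im)
    C,d=dial(m,im,cap,knob,uv0);cv2.imwrite(f"pics/{n}d.png",np.hstack([d,cv2.resize(im[60:210,60:210],(400,400))]))
    print(r.state()["time"])
E
python3 - <<'E'
from turn import *
k=[.5136,-.3563];grip_turn(k,-30,59);look("w2",[.5443,-.1997],k,(289.1,183.4))
E
```

```text
hit False
w 0.03972409482983261 [0.97946224 5.38019727 5.68272848]
after [-41.1  15.1  95.    0.2  69.8  20.1] [0.50494717 2.34165113 2.10680471] [ 0.50887094 -0.01613575  0.02531627] 0.03948328859495582
6.825
```

View pics/w2d.png

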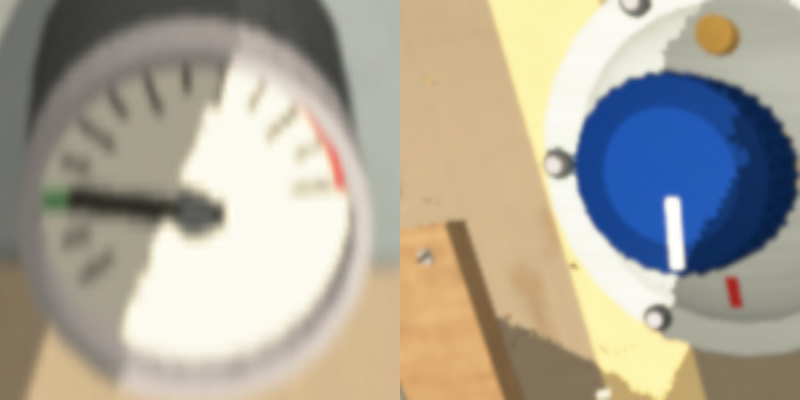

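The pointer now lies over the green line, with its tip at (72,199) and the visible green at (56,199). The cap hasn't moved. I'll refine the cap position, grip it and test anticlockwise first, watching the torque.

```bash
cat > cap.py <<'E'
from h import *; from cell import r
def rot(cap,z,y0,degs,step=4,rise=.0045/60,lim=.7):
    """turn in steps following the thread's rise; stop on torque"""
    sg=np.sign(degs); a=0
    while abs(a)<abs(degs):
        a+=sg*step
        r.move_ptp([*cap,z+min(abs(a),60)*rise],down(y0+a)); s=r.state()
        print(a,"mz %.2f Fz %.1f w %.4f"%(s["ft_torque"][2],s["force"][2],s["grip_width"]))
        if abs(s["ft_torque"][2])>lim: return a,True
    return a,False
E
python3 - <<'E'
from cap import *
im=cv2.imread("pics/w2.png");m=r.camera_model("wrist")
b=comp(mask(im,(100,110,30),(128,255,255)),(168,125));c=max(cv2.findContours(b,0,1)[0],key=cv2.contourArea)
f=np.zeros_like(b);cv2.drawContours(f,[cv2.convexHull(c)],-1,1,-1)
cap,q=fit(m,f,[.544,-.199],.027,.148,.188);print("fit",cap,q)
if q<.93 or np.hypot(*(cap-[.5443,-.1997]))>.004: cap=np.array([.5443,-.1997]); print("fit rejected?")
np.save("cap.npy",cap)
z=.170+.155
r.move_ptp([*cap,.44],down(70));print("q",np.round(r.state()["qpos"],1))
print("hit",r.move_l([*cap,z],vel=.12,force_limit=12))
r.move_gripper(.045,50);s=r.state();print("w",s["grip_width"],s["force"],s["ft_torque"])
print(rot(cap,z,70,12,step=3),r.state()["time"])
E
```

```text
fit [ 0.54481178 -0.19953992] 0.9378220295216247
q [-27.1   5.5  96.5  -0.   78.   -7. ]
hit False
w 0.052357611843682865 [-0.6300687   1.0423743   3.63685642] [-0.01285846 -0.00393253  0.05892493]
3 mz 0.01 Fz 3.8 w 0.0522
6 mz -0.94 Fz 5.3 w 0.0523
(np.int64(6), True) 9.95
```

Anticlockwise met the stop at about 6° with -0.94 N m, so I'll turn it clockwise.

```bash
python3 - <<'E'
from cap import *
cap=np.load("cap.npy");z=.325
r.move_ptp([*cap,z],down(70));print("mz",r.state()["ft_torque"][2])
print(rot(cap,z,70,-100,step=5),r.state()["time"])
m=r.camera_model("side");im=r.grab_frame("side")[:,:,::-1]
w=r.grab_frame("wrist")[:,:,::-1]
u,v=proj(m,[*cap,.15]).astype(int);print(u,v)
cv2.imwrite("pics/t1.png",np.hstack([cv2.resize(im[v-60:v+60,u-60:u+60],(400,400),interpolation=2),cv2.resize(w,(400,400))]))
E
```

```text
mz -0.05727868990192603
-5 mz -0.03 Fz 6.0 w 0.0525
-10 mz -0.02 Fz 6.8 w 0.0526
-15 mz -0.04 Fz 6.1 w 0.0523
-20 mz -0.05 Fz 6.2 w 0.0524
-25 mz -0.05 Fz 6.1 w 0.0524
-30 mz -0.08 Fz 5.9 w 0.0523
-35 mz -0.01 Fz 7.4 w 0.0525
-40 mz -0.06 Fz 5.9 w 0.0526
-45 mz 0.01 Fz 6.0 w 0.0524
-50 mz -0.08 Fz 7.6 w 0.0521
-55 mz -0.05 Fz 5.2 w 0.0521
-60 mz -0.05 Fz 5.3 w 0.0521
-65 mz -0.08 Fz 5.5 w 0.0522
-70 mz -0.05 Fz 4.8 w 0.0521
-75 mz -0.05 Fz 6.3 w 0.0521
-80 mz -0.13 Fz 4.7 w 0.0525
-85 mz -0.07 Fz 6.3 w 0.0521
-90 mz -0.13 Fz 5.8 w 0.0526
-95 mz -0.13 Fz 5.8 w 0.0523
-100 mz -0.10 Fz 6.0 w 0.0526
(np.int64(-100), False) 15.2
288 212
```

View pics/t1.png

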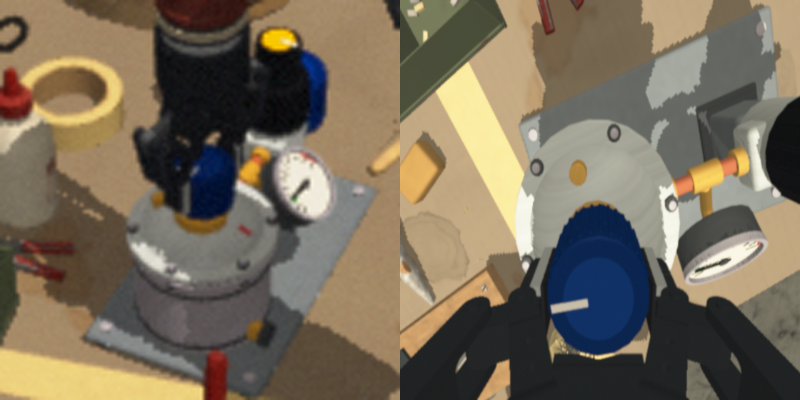

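The cap's white dash has turned about 100° clockwise and torque stayed low throughout, so the thread is left-hand. The gauge is still on green. I'll lift straight up slowly under a force guard.

```bash
python3 - <<'E'
from cap import *
cap=np.load("cap.npy");z=.3295
for dz in(.008,.02):
    h=r.move_l([*cap,z+dz],vel=.03,force_limit=15);s=r.state();print(dz,h,s["force"],s["grip_width"])
    if h: break
else:
    r.move_l([*cap,z+.09],vel=.06);r.sleep(.5);s=r.state();print(s["force"],s["grip_width"],s["tool_pos"],s["time"])
m=r.camera_model("side");im=r.grab_frame("side")[:,:,::-1];w=r.grab_frame("wrist")[:,:,::-1]
u,v=proj(m,[*cap,.17]).astype(int)
cv2.imwrite("pics/t2.png",np.hstack([cv2.resize(im[v-60:v+60,u-60:u+60],(400,400),interpolation=2),cv2.resize(w,(400,400))]))
E
```

```text
0.008 False [-0.07464615  2.47634173 -0.8487221 ] 0.052603941785592766
0.02 False [ 0.71582619  0.14984637 -1.86730629] 0.052664558063938195
[-0.67759012 -0.47642808 -1.99400919] 0.052640487231300964 [ 0.5448111  -0.19955948  0.41948052] 18.0833
```

View pics/t2.png

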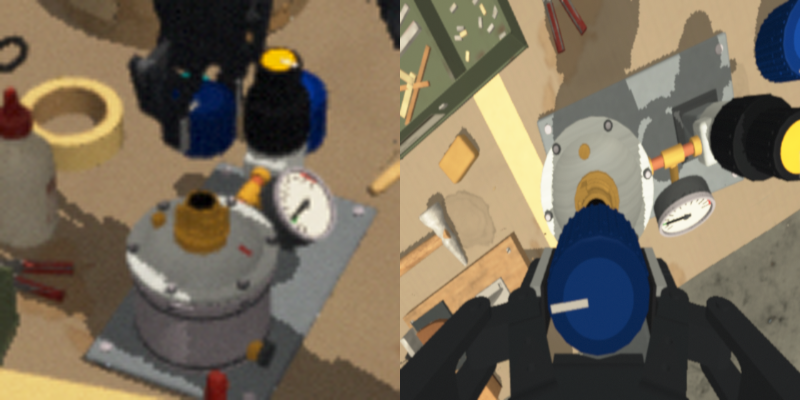

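The neck is bare, the cap is held well above it with its 2 N weight on the wrist, and the pointer is on green. Handing in.

```bash
python3 -c "
from cell import r
r.finish_job();print(r.state()['grip_width'])"
```

```text
the job is handed in; nothing more can be done
the job is handed in; nothing more can be done
```

The pot is open and the job is handed in at about 18 s of the 64 s allowed; `finish_job` reports no verdict, so I judge it only by my own checks.

- **Pressure:** I turned the regulator knob 59° anticlockwise. The pointer came from about 1.55 rad down onto the green line, judged by eye to be within about 0.05 rad in a rectified picture. It still looked on green in the last pictures.
- **Thread:** Anticlockwise, the cap met a stop at about 6° (-0.94 N m). Clockwise it turned freely through 100° (torque 0.13 N m or less), so the thread is left-hand.
- **Lift:** I lifted the cap straight off without reaching the 15 N force guard.

**Last checks:**
- **Cap position:** The cap is held in the gripper (fingers at 52.6 mm, 50 N grip), its centre about 89 mm above the neck's mouth and on its axis. That height is worked out from the arm's motion, not measured in a picture.
- **Clearance and weight:** The neck was bare in the final pictures, and the wrist carried about 2 N, which matches the cap's weight.
- **Bench tools:** I moved nothing near the bench tools and no contact showed up, but I did not measure their positions afterwards.

No check failed. One disagreed slightly: two fits of the cap's position gave overlaps of 0.88 and 0.94, but agreed to within 1 mm.

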